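# Clear the lid and rake out the inlay groove of a carved box

## Task

Move all the carved pieces that lie on the box's lid into the plywood tray, and turn the dust duct's damper lever until it lines up with the brass pointer. Then take the stylus from its stand and run its tip gently and slowly (about 3 cm/s, going in and out slowly too) along inside the whole groove in the lid, starting at the end by the brass corner plate, with the tip below the lid's top all the way. Finally hang the stylus back upright in the notch of its stand, close the damper lever fully, and leave the jar, mug, tape measure and sanding block where they are.

Things in the scene. Friction and masses are not known exactly. Their poses are not given: they have to be found in the camera images.
- chest: carved box fixed on the table, 180 (x) x 240 (y) mm, 80 high; origin at the centre of its underside, z up. A groove 12 mm wide, 8 deep is cut in the lid's top (z = 80) as a square U: from (-45, -90) mm along +x to (55, -90), along +y to (55, 90), back along -x to (-45, 90). Both ends are closed, 10 mm beyond these points. A brass plate on the lid's (-x, -y) corner marks the start
- groove_0 (a point): start of the groove, the end by the brass corner plate, chest frame (-45, -90) mm; like all groove points on the centre line, half-way down (4 mm below the lid's top)
- groove_2 (a point): first corner of the groove, chest frame (55, -90) mm
- groove_6 (a point): second corner of the groove, chest frame (55, 90) mm
- groove_8 (a point): the far end of the path of the groove, chest frame (-45, 90) mm
- rosette_a_mid (a point): round carved wooden rosette, 36 mm across, 20 mm high (the upper 6 mm taper), 30 g; this point is its centre, 10 mm above its underside, z up. At the start it lies on the chest's lid; 2 to 4 of the four pieces (two rosettes, two mouldings) are present, None if absent
- rosette_b_mid (a point): round carved wooden rosette, 36 mm across, 20 mm high (the upper 6 mm taper), 30 g; this point is its centre, 10 mm above its underside, z up. At the start it lies on the chest's lid; 2 to 4 of the four pieces (two rosettes, two mouldings) are present, None if absent
- bar_a_mid (a point): straight piece of carved wooden moulding, 24 (its x) x 60 (its y) mm, 20 mm high, beaded top, 30 g; this point is its centre, 10 mm above its underside, z up. At the start it lies on the chest's lid; 2 to 4 of the four pieces (two rosettes, two mouldings) are present, None if absent
- bar_b_mid (a point): straight piece of carved wooden moulding, 24 (its x) x 60 (its y) mm, 20 mm high, beaded top, 30 g; this point is its centre, 10 mm above its underside, z up. At the start it lies on the chest's lid; 2 to 4 of the four pieces (two rosettes, two mouldings) are present, None if absent
- tray: open square plywood tray fixed on the table, 170 x 170 mm, 32 mm high, walls and floor 5 mm; origin at the centre of its underside; may be on the left or on the right
- stand_notch (a point): where the stylus hangs in its fixed stand (left or right of the chest): in the notch, level with the fork's top, 110 mm above the table. The fork is a plate 10 mm thick, two 18 mm prongs with a 16 mm wide notch between, open to this point's -x side (prongs end 26 mm to -x), closed 14 mm to +x; a back post 24 to 36 mm to +x, no higher than the fork; foot 80 x 70 mm. z up
- stylus_tip (a point): lower tip of the stylus: steel point 5 mm thick for 22 mm, then 8 mm thick up to a round brass collar (30 mm across, 6 high, underside 85 mm above the tip), then a square wooden handle 18 x 18 mm, 70 tall, its top 161 mm above the tip; about 90 g. z points from tip to handle. It starts hanging upright in the notch, collar on the prongs
- stylus_grip (a point): centre of the stylus handle, 126 mm above its tip; x and y are square to the handle's faces
- damper (a joint): angle of the damper lever on top of the dust duct, rad: 0 fully closed (square across the pipe, pointing about towards the robot, at its stop), growing clockwise from above to 1.57 (in line with the pipe, open stop). Stays where it is left (about 1 N at the handle turns it)
- pointer (a joint): angle of the brass pointer that marks the wanted lever angle, same zero and sense as the lever: equal values mean lined up. It lies flat under the lever and cannot be touched
- damper_handle (a point): on the axis of the lever's upright round black handle post (18 mm thick, 116 to 160 mm above the table), at 140 mm height. The lever points along its own -x: the vertical hinge axis lies 80 mm from this point along its +x; z up. The duct's pipe runs off to the right side; the grey dial under the lever is 130 mm across, its top 97 mm above the table
- pointer_tip (a point): diamond-shaped end of the brass pointer, 118 mm from the hinge axis, 106 mm above the table; the pointer points along its own -x
- wax_jar: glass jar with a steel lid, 64 mm across, 75 mm high; bystander, leave alone; origin at its underside
- mug: white mug, 76 mm across, 88 mm high; bystander, leave alone; origin at its underside
- tape: round grey tape measure, 60 mm across, 22 mm high; bystander, leave alone; origin at its underside
- sanding_block: cork sanding block 100 x 50 x 35 mm; bystander, leave alone; origin at its underside

How it is judged (in metres and radians):
On the way, in this order (a step that is already met when the one before it is completed fails the run):
1. all carved pieces lie in the tray and the damper lever lines up with the pointer (within 0.12 rad) (x of rosette_a_mid in the frame of tray between -0.081 and 0.081 m and y of rosette_a_mid in the frame of tray between -0.081 and 0.081 m and z of each of rosette_a_mid, rosette_b_mid, bar_a_mid, bar_b_mid in the frame of tray below 0.045 m and x of rosette_b_mid in the frame of tray between -0.081 and 0.081 m and y of rosette_b_mid in the frame of tray between -0.081 and 0.081 m and x of bar_a_mid in the frame of tray between -0.081 and 0.081 m and y of bar_a_mid in the frame of tray between -0.081 and 0.081 m and x of bar_b_mid in the frame of tray between -0.081 and 0.081 m and y of bar_b_mid in the frame of tray between -0.081 and 0.081 m and angle between the x axis of damper_handle and the x axis of pointer_tip, either way round below 0.12 rad), for 0.3 s.
2. the stylus tip is in the groove, 1 mm or more below the lid's top, within 8 mm of the point at (-45, -90) mm of the chest's frame, with the lever still at the pointer (x of stylus_tip in the frame of chest between -0.053 and -0.037 m and y of stylus_tip in the frame of chest between -0.098 and -0.082 m and z of stylus_tip in the frame of chest below 0.079 m and angle between the x axis of damper_handle and the x axis of pointer_tip, either way round below 0.12 rad), for 0.1 s.
3. the stylus tip is in the groove, 1 mm or more below the lid's top, within 8 mm of the point at (5, -90) mm of the chest's frame, with the lever still at the pointer (x of stylus_tip in the frame of chest between -0.003 and 0.013 m and y of stylus_tip in the frame of chest between -0.098 and -0.082 m and z of stylus_tip in the frame of chest below 0.079 m and angle between the x axis of damper_handle and the x axis of pointer_tip, either way round below 0.12 rad), for 0.1 s.
4. the stylus tip is in the groove, 1 mm or more below the lid's top, within 8 mm of the point at (55, -90) mm of the chest's frame, with the lever still at the pointer (x of stylus_tip in the frame of chest between 0.047 and 0.063 m and y of stylus_tip in the frame of chest between -0.098 and -0.082 m and z of stylus_tip in the frame of chest below 0.079 m and angle between the x axis of damper_handle and the x axis of pointer_tip, either way round below 0.12 rad), for 0.1 s.
5. the stylus tip is in the groove, 1 mm or more below the lid's top, within 8 mm of the point at (55, -45) mm of the chest's frame, with the lever still at the pointer (x of stylus_tip in the frame of chest between 0.047 and 0.063 m and y of stylus_tip in the frame of chest between -0.053 and -0.037 m and z of stylus_tip in the frame of chest below 0.079 m and angle between the x axis of damper_handle and the x axis of pointer_tip, either way round below 0.12 rad), for 0.1 s.
6. the stylus tip is in the groove, 1 mm or more below the lid's top, within 8 mm of the point at (55, 0) mm of the chest's frame, with the lever still at the pointer (x of stylus_tip in the frame of chest between 0.047 and 0.063 m and y of stylus_tip in the frame of chest between -0.008 and 0.008 m and z of stylus_tip in the frame of chest below 0.079 m and angle between the x axis of damper_handle and the x axis of pointer_tip, either way round below 0.12 rad), for 0.1 s.
7. the stylus tip is in the groove, 1 mm or more below the lid's top, within 8 mm of the point at (55, 45) mm of the chest's frame, with the lever still at the pointer (x of stylus_tip in the frame of chest between 0.047 and 0.063 m and y of stylus_tip in the frame of chest between 0.037 and 0.053 m and z of stylus_tip in the frame of chest below 0.079 m and angle between the x axis of damper_handle and the x axis of pointer_tip, either way round below 0.12 rad), for 0.1 s.
8. the stylus tip is in the groove, 1 mm or more below the lid's top, within 8 mm of the point at (55, 90) mm of the chest's frame, with the lever still at the pointer (x of stylus_tip in the frame of chest between 0.047 and 0.063 m and y of stylus_tip in the frame of chest between 0.082 and 0.098 m and z of stylus_tip in the frame of chest below 0.079 m and angle between the x axis of damper_handle and the x axis of pointer_tip, either way round below 0.12 rad), for 0.1 s.
9. the stylus tip is in the groove, 1 mm or more below the lid's top, within 8 mm of the point at (5, 90) mm of the chest's frame, with the lever still at the pointer (x of stylus_tip in the frame of chest between -0.003 and 0.013 m and y of stylus_tip in the frame of chest between 0.082 and 0.098 m and z of stylus_tip in the frame of chest below 0.079 m and angle between the x axis of damper_handle and the x axis of pointer_tip, either way round below 0.12 rad), for 0.1 s.
10. the stylus tip is in the groove, 1 mm or more below the lid's top, within 8 mm of the point at (-45, 90) mm of the chest's frame, with the lever still at the pointer (x of stylus_tip in the frame of chest between -0.053 and -0.037 m and y of stylus_tip in the frame of chest between 0.082 and 0.098 m and z of stylus_tip in the frame of chest below 0.079 m and angle between the x axis of damper_handle and the x axis of pointer_tip, either way round below 0.12 rad), for 0.1 s.
At the end, for the whole second after the job is handed in: every carved piece present lies in the tray (centre within the inner walls, less than 45 mm above the table); the damper is closed (within 0.12 rad of its stop); the stylus hangs upright in the notch (tip within 18 mm of straight below the notch point and 78 to 90 mm below it, tilt under 0.15 rad) (x of rosette_a_mid in the frame of tray between -0.081 and 0.081 m and y of rosette_a_mid in the frame of tray between -0.081 and 0.081 m and z of each of rosette_a_mid, rosette_b_mid, bar_a_mid, bar_b_mid in the frame of tray below 0.045 m and x of rosette_b_mid in the frame of tray between -0.081 and 0.081 m and y of rosette_b_mid in the frame of tray between -0.081 and 0.081 m and x of bar_a_mid in the frame of tray between -0.081 and 0.081 m and y of bar_a_mid in the frame of tray between -0.081 and 0.081 m and x of bar_b_mid in the frame of tray between -0.081 and 0.081 m and y of bar_b_mid in the frame of tray between -0.081 and 0.081 m and value of joint damper below 0.12 rad and x of stylus_tip in the frame of stand_notch between -0.018 and 0.018 m and y of stylus_tip in the frame of stand_notch between -0.018 and 0.018 m and z of stylus_tip in the frame of stand_notch between -0.09 and -0.078 m and angle between stylus_tip's own z axis and vertical below 0.15 rad); the robot touches nothing.
It fails at once if the stylus is pressed on the box with more than 30 N (contact force between stylus and chest above 30 N).
It fails at once if the stylus moves faster than 0.10 m/s while its tip is in the groove (2 mm or more below the lid's top) (x of stylus_tip in the frame of chest between -0.08 and 0.08 m and y of stylus_tip in the frame of chest between -0.11 and 0.11 m and z of stylus_tip in the frame of chest below 0.078 m and linear speed of stylus above 0.1 m/s).
It fails at once if a bystander is pushed more than 4 cm from its place (distance of any of wax_jar, mug, tape, sanding_block from where it was at the start of the episode above 0.04 m).
Of rosette_a, rosette_b, bar_a, bar_b only 2 to 4 are there at a start; the rules pass over those that are not, and their reading is None.
At some moment in a run one of rosette_a, rosette_b, bar_a, bar_b may be knocked a few centimetres aside while the robot is not near it.
It also fails if it takes over 208 s, if anything falls off the work surface, if the arm or the gripper's body presses on something with over 40 N, if the wrist force passes 120 N, or if a joint passes its speed limit or range.

## Robot

A 6-joint arm with a two-finger parallel gripper is mounted at the origin on the work surface. World frame = base frame: x ahead of the robot, y to its left, z up, the work surface at z = 0. Lengths are in mm, angles in rad, forces in N, time in s.
With the tool pointing down it reaches from about 400 to 925 mm from the base axis. Payload 12.5 kg.
Tool frame: the origin (TCP) lies at the centre of the arm's flange, where the gripper is bolted on; the fingertips stand 190 mm ahead of it and the grasp point (between the pads) lies 171 mm ahead of it; z points along the fingers, y is the line along which they close (so a half turn about z gives the same grasp; the last joint's range is limited). The gripper opens to 95 mm and grips with 3 to 60 N. Pads are 20 mm wide; open, the fingers measure 119 mm over their backs; the gripper's body (75 mm by 180 mm) begins 59 mm behind the grasp point.
Start: joints at [-1.271, 0.491, 1.559, -0, 1.092, -0.106], TCP at [246.74, -574.234, 404.761] pointing down, gripper open.
Joint ranges: [-3.1, 3.1], [-0.84, 2.19], [0.05, 2.79], [-1.13, 4.28], [0.06, 2.93], [-2.69, 2.69]. Speed limits (rad/s): [2.22, 2.22, 2.79, 3.14, 3.14, 3.14].

## Interface

Orientations are given as [roll, pitch, yaw] about the fixed x, y, z axes, in that order (R = Rz(yaw) Ry(pitch) Rx(roll)).
In Python, from cell import env, read_camera, search_frame, cut_out gives the robot as it stands. The module is installed in compiled form; this text tells all that it offers.
- The arm moves only by the tool move_arm, never from a script. Its argument "commands" is a list of rows, each a list of 3 entries, a list of its own where there are three numbers: the shift along the world's x, y, z normalised to -1 to 1, where 1 is 0.03 m, then the turn about the world's z normalised to -1 to 1, where 1 is 0.08 rad, then the opening, from -1 (shut) to 1 (fully open), so that 0 is half open. A call has 1 to 20 rows; each row shifts and turns the commanded pose from where the row before left it; what a row does not reach is not made up. A row lasts 1/12 s, in which the tool goes at most 41.7 mm and 7.16 degrees, less where a joint would pass 70% of its speed; a pose out of reach is approached as far as the arm can. A call with a number of a shift or a turn outside -1 to 1 is refused whole. A call with a gripper value outside its range is refused whole. The fingers move at their own pace and stop on an object; the grip force is fixed at half the most. Time passes only in rows, so rows that do not move let the fingers close. It gives the time, the measured TCP pose, the force, the opening and the grip force at its end, in the units of the state.
- env.state(): the state, without advancing time (a new reading comes with each control period).
- read_camera(name): name is "scene" or "side" or "wrist"; returns a dict with "image" (400x640x3 uint8, red, green, blue), "fx", "fy", "cx", "cy" (pixels), "rvec" (rotation vector, rad) and "tvec" (3), from world to camera coordinates, as OpenCV has them. Camera axes: x right, y down, z forward; pixel columns grow to the right and rows downward; lengths in mm; the calibration is good to about 2 mm. A picture is of the moment at which its call begins. There is no depth.
- env.job_done(): hands the job in; it is judged then, once.
Trained networks look in a picture, given as the dict that the camera call returned (one of the last four; its "shot" number tells which), for a name from the list of things; names that differ only in an ending like _2 or _b are one class to them, and where a whole thing is asked for, a point or a joint stands for the part that bears it (a point fixed in the world has none). Each returns a list of dicts, best first, with "confidence" (0 to 1); they miss things now and then, are a little off and sometimes report something else, mostly with a low value. They report only what shows in the picture. A call takes as long as a camera call.
- search_frame(thing, picture): "at" ([column, row] in pixels, amid what is visible of it).
- cut_out(thing, picture): "region" (400x640 bool, what is visible of it) and "at" ([column, row] in pixels, amid what is visible of it).
The state is a dict: "t": time; "joints": joint angles; "qvel": joint speeds; "tau": joint torques, N m; "eef_pos": TCP position; "tcp_rot": TCP orientation; "ft_force": force on the tool from outside, world axes, zero at the start; "moment": the same for the moment, N m; "opening": opening from 0.0 (shut) to 1.0 (fully open); "grip_force": force on a finger pad.
Only numpy, scipy, OpenCV 4.12 (cv2) and the standard library are available. Lean on these libraries where they do the work, as an engineer would, in place of code of your own. Each camera call takes 0.05 s, during which the arm holds its last target. There are 200 camera calls.

## Working session

There is one attempt and no reset: what is moved stays moved. The work goes in short steps, Python scripts to look and compute and a tool call to move; the robot and the scene stay as the last step left them, time stands still between calls to the robot, and variables do not carry over. Pictures are saved under pics/ and viewed, at most 14 in all, crops included, and the job is handed in when it is done.

Besides the shell and the picture viewer there is one more tool, called after "Emit:" by a JSON object that holds its "fn" and its "kwargs". move_arm: Moves the arm, as the interface text tells. Its arguments: {"type":"object","properties":{"commands":{"type":"array","items":{"type":"array"}}},"required":["commands"]}

```bash
mkdir -p pics
cat > h.py <<'E'
import numpy as np, cv2
from cell import env, read_camera, search_frame, cut_out
def save(p,n): cv2.imwrite('pics/'+n,p['image'][:,:,::-1])
def cam(p):
    R=cv2.Rodrigues(np.array(p['rvec'],float))[0]; t=np.array(p['tvec'],float).ravel(); return R,t
def ray(p,uv):
    R,t=cam(p); d=R.T@np.array([(uv[0]-p['cx'])/p['fx'],(uv[1]-p['cy'])/p['fy'],1.]); return -R.T@t,d
def atz(p,uv,z):
    o,d=ray(p,uv); return o+d*(z-o[2])/d[2]
def proj(p,X):
    R,t=cam(p); c=R@np.array(X,float)+t; return np.array([p['fx']*c[0]/c[2]+p['cx'],p['fy']*c[1]/c[2]+p['cy']])
def tri(a,ua,b,ub):
    o1,d1=ray(a,ua);o2,d2=ray(b,ub)
    s=np.linalg.lstsq(np.stack([d1,-d2],1),o2-o1,rcond=None)[0]
    x,y=o1+s[0]*d1,o2+s[1]*d2; return (x+y)/2,np.linalg.norm(x-y)
E
python3 - <<'E'
from h import *
np.set_printoptions(precision=1,suppress=True)
P={n:read_camera(n) for n in('scene','side','wrist')}
for n,p in P.items():
    save(p,n+'0.png'); print(n,cam(p)[0].T@-cam(p)[1],p['fx'])
    for th in 'chest rosette_a_mid bar_a_mid tray stylus_grip stand_notch damper_handle pointer_tip wax_jar mug tape sanding_block'.split():
        try: r=search_frame(th,p)
        except Exception as e: r=[];print(th,e)
        print(th,[(np.round(d['at']),round(d['confidence'],2)) for d in r[:4]])
E
```

```text
scene [1228.2 -117.   871.8] 393.70321596200705
chest [(array([306., 219.]), 0.94)]
rosette_a_mid [(array([318., 200.]), 0.71), (array([406., 127.]), 0.16)]
bar_a_mid []
tray [(array([217., 186.]), 0.89), (array([421., 245.]), 0.28)]
stylus_grip [(array([407., 122.]), 0.73), (array([311., 217.]), 0.3)]
stand_notch [(array([399., 158.]), 0.84), (array([214., 219.]), 0.18), (array([310., 220.]), 0.17)]
damper_handle [(array([183., 217.]), 0.9), (array([318., 198.]), 0.36)]
pointer_tip [(array([216., 213.]), 0.51)]
wax_jar [(array([429., 205.]), 0.6)]
mug [(array([419., 246.]), 0.6), (array([179., 218.]), 0.58)]
tape [(array([153., 224.]), 0.85), (array([430., 205.]), 0.43)]
sanding_block [(array([468., 185.]), 0.61)]
side [495.3 657.2 909.5] 366.46557252498604
chest [(array([313., 203.]), 0.97)]
rosette_a_mid [(array([348., 118.]), 0.74), (array([321., 189.]), 0.68)]
bar_a_mid []
tray [(array([371., 149.]), 0.85), (array([327., 131.]), 0.35)]
stylus_grip [(array([380., 284.]), 0.74), (array([328., 109.]), 0.64)]
stand_notch [(array([370., 306.]), 0.93), (array([313., 203.]), 0.61)]
damper_handle [(array([332., 109.]), 0.77)]
pointer_tip [(array([317., 200.]), 0.66), (array([324., 134.]), 0.51)]
wax_jar [(array([282., 299.]), 0.84)]
mug [(array([242., 264.]), 0.89)]
tape [(array([326., 110.]), 0.3)]
sanding_block [(array([310., 369.]), 0.81), (array([322., 132.]), 0.55)]
wrist [ 315.6 -543.   385.3] 284.04361242778504
chest []
rosette_a_mid []
bar_a_mid []
tray [(array([141.,  12.]), 0.64)]
stylus_grip []
stand_notch []
damper_handle []
pointer_tip []
wax_jar []
mug [(array([142.,  13.]), 0.41)]
tape []
sanding_block []
```

Run:
```python
import cv2
a=cv2.imread('pics/scene0.png')[90:290,110:510];b=cv2.imread('pics/side0.png')[70:390,200:480]
cv2.imwrite('pics/a.png',cv2.resize(a,(800,400),interpolation=2));cv2.imwrite('pics/b.png',cv2.resize(b,(525,600),interpolation=2))
```

```text
(no output)
```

View pics/a.png

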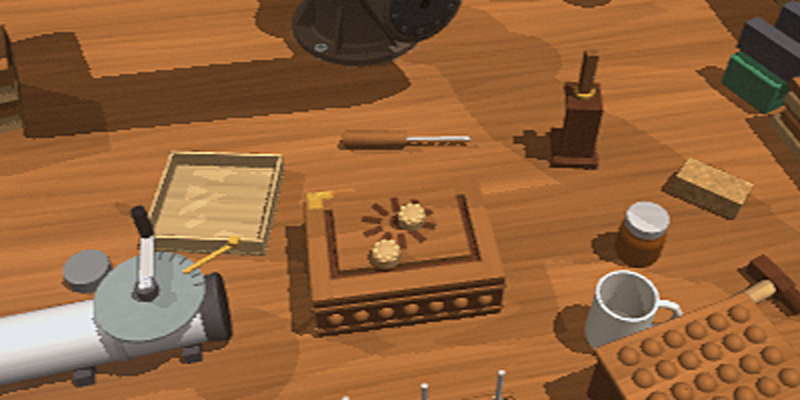

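View pics/b.png

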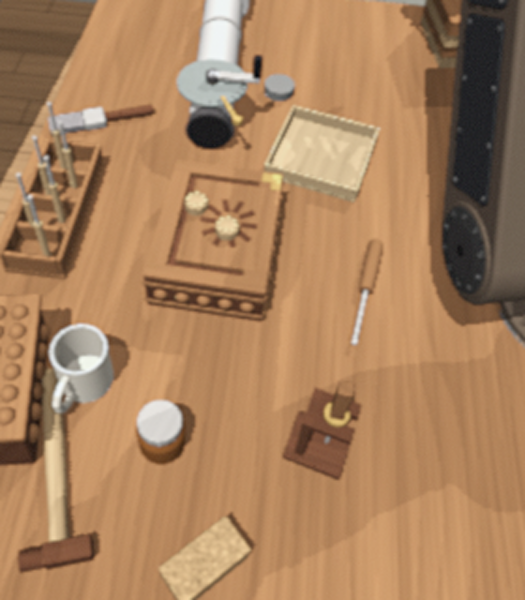

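Run:
```python
from h import *
np.set_printoptions(precision=1,suppress=True)
s=read_camera('scene');d=read_camera('side')
S=lambda x,y:(x/2+110,y/2+90); D=lambda x,y:(x/1.875+200,y/1.875+70)
for n,z,a,b in [('ros1',100,(411,211),(228,225)),('ros2',100,(386,249),(197,201)),('brass',80,(308,193),(284,176)),
 ('tip',106,(234,241),(238,122)),('hub',115,(147,284),(213,77)),('handletop',160,(138,208),(258,58)),
 ('C+x-y',80,(320,304),(192,174)),('C+x+y',80,(503,284),(148,281)),('C-x+y',80,(472,186),(268,290)),('stylustop',186,(590,52),(337,383)),('collar',113,(583,90),(337,413)),
 ('trayA',32,(173,153),(379,129)),('trayB',32,(283,156),(354,197)),('trayC',32,(265,243),(266,163)),('trayD',32,(152,238),(299,109)),]:
    print(n,atz(s,S(*a),z)[:2],atz(d,D(*b),z)[:2],*tri(s,S(*a),d,D(*b)))
for n,p in(('scene',s),('side',d)):
  for th in('chest','tray','stylus_grip','damper_handle','pointer_tip','rosette_a_mid','stand_notch'):
    for r in cut_out(th,p)[:2]: print(n,th,round(r['confidence'],2),r['region'].sum(),np.array(r['at']))
```

```text
ros1 [562.1  -2. ] [558.4   0.4] [558.9  -1.8  96.8] 0.8175422465606804
ros2 [618.5 -43.9] [612.5 -40.3] [613.7 -43.9  94.9] 1.5627417380654862
brass [ 487.1 -131.2] [ 481.7 -133.3] [ 483.  -132.6   78.3] 4.385218601323319
tip [ 575.9 -229. ] [ 570.2 -223.1] [ 570.7 -229.9   99.9] 0.11413780514020477
hub [ 630.7 -330.4] [ 628.  -324.2] [ 628.3 -330.9  110.6] 1.9745809974873
handletop [ 549.2 -332.8] [ 550.1 -332.1] [ 549.9 -332.4  160.2] 0.8579804938335077
C+x-y [ 671.9 -133.8] [ 632.8 -114.8] [ 642.1 -138.7   46.8] 13.422199822050013
C+x+y [683.8  91.5] [661.9 106.1] [667.6  95.2  60.1] 5.478515904955037
C-x+y [515.2  91.5] [487.1  96. ] [492.1  91.9  63.4] 15.690584091392177
stylustop [389.1 286.1] [397.6 283.9] [396.7 284.4 190.3] 4.0875131901367805
collar [385.1 289.2] [386.5 286.7] [387.  287.9 115. ] 0.6503328947023985
trayA [ 323.  -324.9] [ 314.9 -325.7] [ 315.5 -327.6   27.7] 4.583224577703289
trayB [ 359.6 -162.1] [ 358.5 -148.2] [ 354.8 -160.4   23.1] 7.294769173147304
trayC [ 524.2 -198.4] [ 515.1 -205.8] [ 518.  -201.6   30.8] 9.689427126943695
trayD [ 486.9 -350.1] [ 466.3 -358.2] [ 470.5 -358.1   23.4] 15.788611274341173
scene chest 0.76 6372 [308.6 218.1]
scene chest 0.52 164 [319.2 200.1]
scene tray 0.87 2945 [215.5 188.6]
scene tray 0.67 1147 [422.3 246.8]
scene stylus_grip 0.63 179 [403.2 122.7]
scene damper_handle 0.65 409 [182.8 221.8]
scene damper_handle 0.56 165 [304.2 215.8]
scene rosette_a_mid 0.72 148 [317.6 200.6]
scene rosette_a_mid 0.39 675 [431.4 205.8]
scene stand_notch 0.72 852 [397.4 160.8]
scene stand_notch 0.62 6393 [312.6 216.2]
side chest 0.7 4738 [312.1 199.8]
side tray 0.74 2035 [370.9 148.1]
side stylus_grip 0.52 238 [380.2 286.7]
side damper_handle 0.69 205 [333.7 109.5]
side pointer_tip 0.45 28 [321.5 128.1]
side rosette_a_mid 0.67 134 [318.1 191.5]
side stand_notch 0.55 1104 [368.3 303.4]
```

Emit:
{"fn": "move_arm", "kwargs": {"commands": [[[0.5,0.92,0],0,1],[[0.5,0.92,0],0,1],[[0.5,0.92,0],0,1],[[0.5,0.92,0],0,1],[[0.5,0.92,0],0,1],[[0.5,0.92,0],0,1],[[0.5,0.92,0],0,1],[[0.5,0.92,0],0,1],[[0.5,0.92,0],0,1],[[0.5,0.92,0],0,1],[[0.5,0.92,0],0,1],[[0.5,0.92,0],0,1],[[0.5,0.92,0],0,1],[[0.5,0.92,0],0,1],[[0.5,0.92,0],0,1],[[0.5,0.92,0],0,1],[[0.5,0.92,0],0,1],[[0.5,0.92,0],0,1],[[0.5,0.92,0],0,1],[[0,0,0],0,1]]}}

```text
t: 4.42
eef_pos: [533.3, -46.3, 404.8]
tcp_rot: [3.142, -0.001, 0.409]
ft_force: [0.3, 0.7, -1.0]
opening: 0.997
grip_force: 0.0
```

Run:
```python
from h import *
np.set_printoptions(precision=2,suppress=True)
p=read_camera('wrist');save(p,'w1.png');s=env.state();print(s['t'],s['eef_pos'],s['tcp_rot'],cam(p)[0].T@-cam(p)[1])
for th,z in(('rosette_a_mid',90),('chest',80),('tray',16),('stand_notch',110),('damper_handle',140),('pointer_tip',106),('bar_a_mid',90)):
    for r in search_frame(th,p)[:4]: print(th,round(r['confidence'],2),np.array(r['at']),atz(p,r['at'],z))
```

```text
4.4667 [532.47 -47.81 404.68] [ 3.14 -0.    0.41] [602.09 -14.83 385.97]
rosette_a_mid 0.76 [289.2 145.5] [561.73  -2.07  90.  ]
rosette_a_mid 0.36 [348.8 116.7] [612.27 -46.34  90.  ]
chest 0.92 [304.6 130.4] [581.46 -10.62  80.  ]
tray 0.65 [387.5 299.9] [ 395.92 -221.9    16.  ]
damper_handle 0.86 [602.6 226.5] [ 615.12 -299.59  140.  ]
pointer_tip 0.55 [511.7 217.4] [ 587.31 -244.87  106.  ]
```

View pics/w1.png

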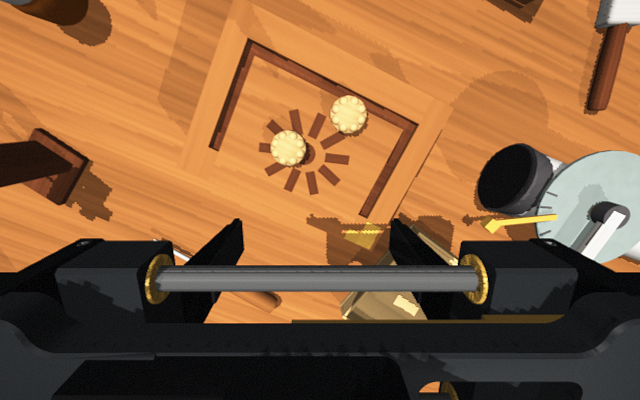

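Emit:
{"fn": "move_arm", "kwargs": {"commands": [[[0.18,0.31,-0.3],-1,0.3],[[0.18,0.31,-0.3],-1,0.3],[[0.18,0.31,-0.3],-1,0.3],[[0.18,0.31,-0.3],-1,0.3],[[0.19,0.29,-0.3],-1,0.3],[[0,0,-0.7],0,0.3],[[0,0,-0.7],0,0.3],[[0,0,-0.7],0,0.3],[[0,0,-0.5],0,0.3],[[0,0,-0.25],0,0.3],[[0,0,0],0,0.3],[[0,0,0],0,-1],[[0,0,0],0,-1],[[0,0,0],0,-1],[[0,0,0],0,-1],[[0,0,0],0,-1],[[0,0,0],0,-1]]}}

```text
t: 6.23
eef_pos: [559.1, -3.9, 275.0]
tcp_rot: [3.141, -0.001, 0.006]
ft_force: [-1.4, 0.4, 6.8]
opening: 0.366
grip_force: 30.0
```

Emit:
{"fn": "move_arm", "kwargs": {"commands": [[[0,0,1],0,-1],[[0,0,1],0,-1],[[-0.55,-0.87,0],0,-1],[[-0.55,-0.87,0],0,-1],[[-0.55,-0.87,0],0,-1],[[-0.55,-0.87,0],0,-1],[[-0.55,-0.87,0],0,-1],[[-0.55,-0.87,0],0,-1],[[-0.55,-0.87,0],0,-1],[[-0.55,-0.87,0],0,-1],[[-0.55,-0.87,0],0,-1],[[-0.55,-0.87,0],0,-1],[[0,0,-1],0,-1],[[0,0,-1],0,-1],[[0,0,-1],0,-1],[[0,0,-0.8],0,-1],[[0,0,-0.4],0,-1],[[0,0,0],0,-1],[[0,0,0],0,-1],[[0,0,0],0,-1]]}}

```text
t: 7.9
eef_pos: [394.2, -265.1, 209.1]
tcp_rot: [3.141, -0.001, 0.006]
ft_force: [-0.3, 0.0, 0.3]
opening: 0.367
grip_force: 30.0
```

Emit:
{"fn": "move_arm", "kwargs": {"commands": [[[0,0,-0.15],0,-1],[[0,0,0],0,0.3],[[0,0,0],0,0.3],[[0,0,0],0,0.3],[[0,0,0.5],0,0.3],[[0,0,1],0,0.3],[[0,0,1],0,0.3],[[0,0,1],0,0.3],[[0.6,0.9,0.6],0,0.3],[[0.6,0.9,0.6],0,0.3],[[0.6,0.9,0.6],0,0.3],[[0.6,0.9,0.6],0,0.3],[[0.6,0.9,0.6],0,0.3],[[0.6,0.9,0.6],0,0.3],[[0.6,0.9,0],0,0.3],[[0.6,0.9,0],0,0.3],[[0,0,0],0,0.3]]}}

```text
t: 9.32
eef_pos: [539.7, -45.3, 417.3]
tcp_rot: [-3.141, -0.002, 0.009]
ft_force: [-0.7, -0.1, -0.3]
opening: 0.651
grip_force: 0.0
```

```bash
cat >> h.py <<'E'
def look(things,name=None,cn='wrist'):
    np.set_printoptions(precision=2,suppress=True)
    p=read_camera(cn)
    if name: save(p,name)
    s=env.state();print(s['t'],np.array(s['eef_pos']),np.array(s['tcp_rot']))
    for th,z in things:
        for r in search_frame(th,p)[:3]: print(th,round(r['confidence'],2),np.array(r['at']),atz(p,r['at'],z))
    return p
E
python3 - <<'E'
from h import *
look((('rosette_a_mid',92),('bar_a_mid',90),('tray',20),('pointer_tip',106),('damper_handle',140)),'w2.png')
look((('rosette_a_mid',18),('rosette_b_mid',92)),cn='side')
E
```

```text
9.3667 [538.7  -46.85 416.89] [ 3.14 -0.    0.01]
rosette_a_mid 0.3 [512.8 147.6] [ 581.58 -254.73   92.  ]
tray 0.64 [473.8 220.9] [ 469.82 -269.1    20.  ]
pointer_tip 0.92 [514.  146.2] [ 584.53 -246.03  106.  ]
damper_handle 0.86 [613.6 142.9] [ 591.8  -311.59  140.  ]
9.6667 [537.64 -49.83 416.83] [3.14 0.   0.  ]
rosette_a_mid 0.53 [314.8 112.7] [ 638.39 -435.18   18.  ]
rosette_a_mid 0.39 [377.6 151.5] [ 396.26 -264.17   18.  ]
rosette_a_mid 0.35 [381.9 283.8] [368.45 223.74  18.  ]
rosette_b_mid 0.58 [302.3 178.7] [620.81 -40.18  92.  ]
```

View pics/w2.png

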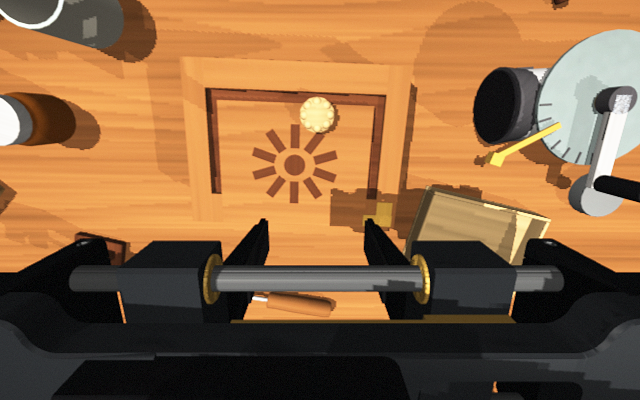

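Run:
```python
from h import *
np.set_printoptions(precision=1,suppress=True)
p=read_camera('wrist');print(atz(p,(317.5,115),94))
g=p['image'].astype(int); roi=g[80:205,200:395]
dark=(roi.sum(2)<300).astype(np.uint8)
n,l,st,c=cv2.connectedComponentsWithStats(dark)
for i in np.argsort(-st[1:,4])[:3]+1: print(st[i],c[i])
P={'c1in':(375,104),'c1out':(383,95),'c2in':(216,100),'c2out':(207,89),'s':(375,199),'f':(215,194)}
for k,v in P.items(): print(k,atz(p,v,80)[:2])
print(env.state()['eef_pos'])
for y in (110,140,170,190):
    r=np.where(dark[y-80])[0]+200; print(y,r)
for x in (230,270,350): print(x,np.where(dark[:,x-200])[0]+80)
```

```text
[610.9 -49.7  94. ]
[   0    5  195  120 4160] [104.   57.6]
[ 80  73  20  20 321] [89.8 82.3]
[ 86  42   9  23 182] [89.7 53.2]
c1in [ 622.4 -111.2]
c1out [ 631.5 -119.1]
c2in [625.7  58.4]
c2out [636.7  66.9]
s [ 516.3 -117.6]
f [521.5  68.9]
[537.8 -49.6 416.8]
110 [201 202 203 204 205 206 207 208 209 210 211 329 330 331 332 370 371 372
 373 374 375 376 377 378 379]
140 [203 204 205 206 207 208 209 210 211 212 268 269 270 271 272 273 274 275
 276 286 287 288 289 290 291 292 293 294 304 305 306 307 308 309 310 311
 312 313 367 368 369 370 371 372 373 374 375 376]
170 [206 207 208 209 210 211 212 213 214 249 250 251 252 253 254 255 256 257
 258 259 260 261 262 263 264 265 266 267 268 269 270 284 285 286 287 288
 289 290 291 292 293 294 295 296 310 311 312 313 314 315 316 317 318 319
 320 321 322 323 324 325 327 365 367 368 369 370 371 372 373]
190 [207 208 209 210 211 212 213 214 215 216 262 263 264 265 266 267 268 269
 270 271 286 287 288 289 290 291 292 293 307 308 309 310 311 312 313 314
 315 330 331 332 333 334 335 336 337 338 339 340 341 342 343 356 357 358
 359 360 361 362 363 364 365 366 367 368 369 370 371 372 373 374 375 376
 377 378 379]
230 [86 87 88 89 95 96 97]
270 [ 87  88  89  90  91  92  96  97  98 131 132 133 134 135 136 137 138 139
 140 141 142 143 144 153 155 169 170 171 180 181 182 183 184 185 186 187
 188 189 190 191]
350 [ 90  91  92  99 100 101 193 194 195 196 197 198 199 200]
```

Emit:
{"fn": "move_arm", "kwargs": {"commands": [[[0.82,0.03,-0.7],0,0.3],[[0.82,0.03,-0.7],0,0.3],[[0.82,0.03,-0.7],0,0.3],[[0,0,-0.9],0,0.3],[[0,0,-0.9],0,0.3],[[0,0,-0.6],0,0.3],[[0,0,-0.23],0,0.3],[[0,0,0],0,0.3],[[0,0,0],0,-1],[[0,0,0],0,-1],[[0,0,0],0,-1],[[0,0,0],0,-1],[[0,0,0],0,-1],[[0,0,0],0,-1]]}}

```text
t: 10.98
eef_pos: [611.9, -46.2, 275.8]
tcp_rot: [3.141, -0.001, 0.006]
ft_force: [-1.5, 0.2, 6.3]
opening: 0.366
grip_force: 30.0
```

Emit:
{"fn": "move_arm", "kwargs": {"commands": [[[0,0,1],0,-1],[[0,0,1],0,-1],[[-0.55,-0.69,0],0,-1],[[-0.55,-0.69,0],0,-1],[[-0.55,-0.69,0],0,-1],[[-0.55,-0.69,0],0,-1],[[-0.55,-0.69,0],0,-1],[[-0.55,-0.69,0],0,-1],[[-0.55,-0.69,0],0,-1],[[-0.55,-0.69,0],0,-1],[[-0.55,-0.69,0],0,-1],[[-0.55,-0.69,0],0,-1],[[0,0,-1],0,-1],[[0,0,-1],0,-1],[[0,0,-1],0,-1],[[0,0,-0.9],0,-1],[[0,0,-0.45],0,-1],[[0,0,0],0,-1],[[0,0,0],0,-1]]}}

```text
t: 12.57
eef_pos: [446.9, -253.3, 204.2]
tcp_rot: [-3.141, 0.001, 0.006]
ft_force: [0.0, 0.4, 0.2]
opening: 0.368
grip_force: 30.0
```

Emit:
{"fn": "move_arm", "kwargs": {"commands": [[[0,0,0],0,0.3],[[0,0,0],0,0.3],[[0,0,0],0,0.3],[[0,0,0.5],0,0.3],[[0,0,1],0,0.3],[[0,0,1],0,0.3],[[0,0,1],0,0.3],[[0,0,1],0,0],[[0,0,1],0,-0.4],[[0,0,0.8],0,-0.4],[[0,0,0],0,-0.4],[[0,0,0],0,-0.4]]}}

```text
t: 13.57
eef_pos: [446.5, -252.9, 395.1]
tcp_rot: [3.139, -0.003, 0.006]
ft_force: [0.1, 0.1, -1.1]
opening: 0.361
grip_force: 0.0
```

Run:
```python
from h import *
p=look((('rosette_a_mid',18),('bar_a_mid',90),('tray',20),('pointer_tip',106),('damper_handle',140)),'w3.png')
look((('rosette_a_mid',18),('bar_a_mid',90)),cn='side')
```

```text
13.6167 [ 446.48 -252.93  393.87] [ 3.14 -0.    0.01]
rosette_a_mid 0.72 [327.6 208.5] [ 400.55 -268.35   18.  ]
tray 0.87 [324.7 184.6] [ 433.75 -263.95   20.  ]
pointer_tip 0.62 [314.6  35.8] [ 586.13 -250.38  106.  ]
damper_handle 0.63 [415.6  54.6] [ 565.64 -327.49  140.  ]
13.9167 [ 446.88 -253.27  392.6 ] [-3.14  0.    0.01]
rosette_a_mid 0.55 [377.  150.8] [ 398.43 -267.27   18.  ]
rosette_a_mid 0.38 [347.7 116.2] [ 513.8  -434.32   18.  ]
rosette_a_mid 0.33 [329.2 108.5] [ 587.55 -468.39   18.  ]
bar_a_mid 0.52 [382.3 286.8] [377.54 266.33  90.  ]
bar_a_mid 0.43 [332.2 107.4] [ 570.36 -385.18   90.  ]
```

View pics/w3.png

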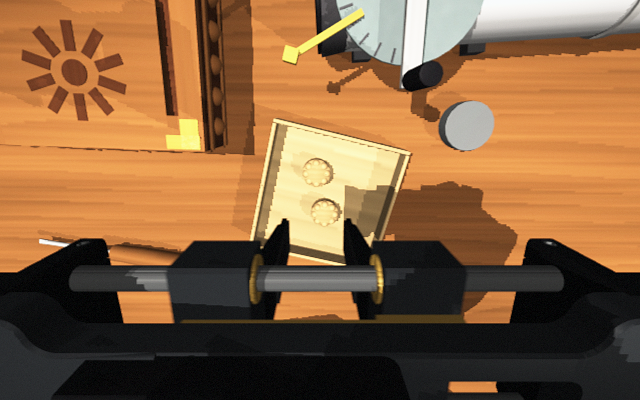

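Run:
```python
from h import *
np.set_printoptions(precision=1,suppress=True)
p=read_camera('wrist')
t=atz(p,(290,55),106);h=atz(p,(432,73),160);h2=atz(p,(415,77),116);l0=atz(p,(422,0),115);l1=atz(p,(412,85),115)
print(t,h,h2,l0,l1)
hub=np.array([628.5,-329])
for q in(t,h):
    v=q[:2]-hub; print(np.linalg.norm(v),np.degrees(np.arctan2(v[1],v[0])))
print(env.state()['eef_pos'])
```

```text
[ 569.7 -228.8  106. ] [ 549.2 -332.5  160. ] [ 551.6 -335.1  116. ] [ 608.7 -335.3  115. ] [ 545.3 -333.5  115. ]
116.14840571839744 120.38674977322128
79.39708999202557 -177.49704410754177
[ 446.9 -253.3  393. ]
```

Emit:
{"fn": "move_arm", "kwargs": {"commands": [[[0.68,-0.53,0],0,0.2],[[0.68,-0.53,0],0,0.2],[[0.68,-0.53,0],0,0.2],[[0.68,-0.53,0],0,0.2],[[0.7,-0.54,0],0,0.2],[[0,0,-0.6],0,0.2],[[0,0,-0.8],0,0.2],[[0,0,-0.8],0,0.2],[[0,0,-0.4],0,0.2],[[0,0,0],0,0.2],[[0,0,0],0,-1],[[0,0,0],0,-1],[[0,0,0],0,-1],[[0,0,0],0,-1],[[0,0,0],0,-1],[[0,0,0],0,-1]]}}

```text
t: 15.4
eef_pos: [549.4, -333.0, 315.9]
tcp_rot: [3.141, -0.001, 0.006]
ft_force: [1.1, -0.1, 0.2]
opening: 0.235
grip_force: 0.0
```

Run:
```python
import numpy as np
a=np.radians(np.linspace(182.2,120.4,15));X=80*np.c_[np.cos(a),np.sin(a)]
print([[round(v/30,3) for v in r] for r in np.diff(X,axis=0)],np.diff(a)[0]/.08,X[-1]+[629,-330])
```

```text
[[np.float64(0.0), np.float64(0.205)], [np.float64(0.016), np.float64(0.205)], [np.float64(0.032), np.float64(0.203)], [np.float64(0.047), np.float64(0.2)], [np.float64(0.062), np.float64(0.196)], [np.float64(0.077), np.float64(0.19)], [np.float64(0.092), np.float64(0.184)], [np.float64(0.106), np.float64(0.176)], [np.float64(0.119), np.float64(0.168)], [np.float64(0.131), np.float64(0.158)], [np.float64(0.143), np.float64(0.147)], [np.float64(0.154), np.float64(0.136)], [np.float64(0.164), np.float64(0.124)], [np.float64(0.173), np.float64(0.111)]] -0.9630477479754429 [ 588.51729887 -260.99890646]
```

Emit:
{"fn": "move_arm", "kwargs": {"commands": [[[0,0,0],0,-1],[[0,0,0],0,-1],[[0,0,0],0,-1],[[0,0.205,0],-0.96,-1],[[0.016,0.205,0],-0.96,-1],[[0.03,0.203,0],-0.96,-1],[[0.047,0.2,0],-0.96,-1],[[0.062,0.196,0],-0.96,-1],[[0.077,0.19,0],-0.96,-1],[[0.092,0.184,0],-0.96,-1],[[0.106,0.176,0],-0.96,-1],[[0.12,0.168,0],-0.96,-1],[[0.13,0.158,0],-0.96,-1],[[0.143,0.147,0],-0.96,-1],[[0.154,0.136,0],-0.96,-1],[[0.164,0.124,0],-0.96,-1],[[0.173,0.111,0],-0.96,-1],[[0,0,0],0,-1],[[0,0,0],0,-1]]}}

```text
t: 16.98
eef_pos: [589.8, -261.6, 315.8]
tcp_rot: [-3.14, -0.004, -1.069]
ft_force: [5.9, -6.9, 0.1]
opening: 0.185
grip_force: 30.0
```

Emit:
{"fn": "move_arm", "kwargs": {"commands": [[[0,0,0],0,0.1],[[0,0,0],0,0.1],[[0,0,0],0,0.1],[[0,0,0.5],0,0.1],[[0,0,1],0,0.1],[[0,0,1],0,0.1],[[-0.3,0.6,1],0,0],[[-0.3,0.6,0.5],0,0],[[0,0,0],0,0],[[0,0,0],0,0]]}}

```text
t: 17.82
eef_pos: [570.6, -224.3, 436.2]
tcp_rot: [-3.141, -0.001, -1.068]
ft_force: [-0.1, 0.1, -0.4]
opening: 0.5
grip_force: 0.0
```

Run:
```python
from h import *
p=look((('rosette_a_mid',18),('bar_a_mid',90),('pointer_tip',106),('damper_handle',140)),'w4.png')
```

```text
17.8667 [ 570.78 -224.86  435.09] [ 3.14  0.   -1.07]
rosette_a_mid 0.67 [435.7 198.4] [ 394.6  -269.08   18.  ]
pointer_tip 0.74 [316.5 177.6] [ 572.5  -229.23  106.  ]
damper_handle 0.81 [316.3  95.5] [ 613.81 -303.83  140.  ]
```

View pics/w4.png

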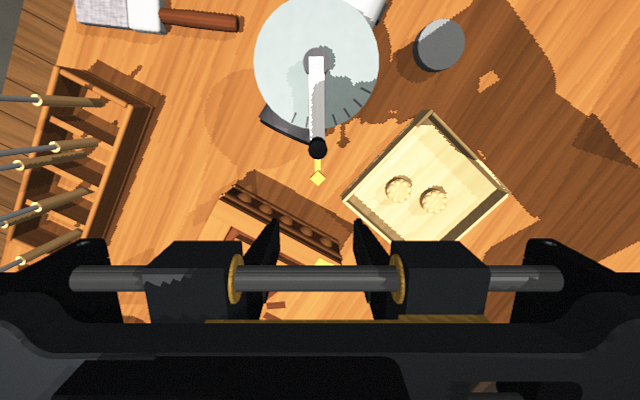

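Emit:
{"fn": "move_arm", "kwargs": {"commands": [[[-0.35,0.86,0],0.7,0],[[-0.35,0.86,0],0.7,0],[[-0.35,0.86,0],0.7,0],[[-0.35,0.86,0],0.7,0],[[-0.35,0.86,0],0.7,0],[[-0.35,0.86,0],0.7,0],[[-0.35,0.86,0],0.7,0],[[-0.35,0.86,0],0.7,0],[[-0.35,0.86,0],0.7,0],[[-0.35,0.86,0],0.7,0],[[-0.35,0.86,0],0.7,0],[[-0.35,0.86,0],0.7,0],[[-0.35,0.86,0],0.7,0],[[-0.35,0.86,0],0.7,0],[[-0.35,0.86,0],0.7,0],[[-0.35,0.86,0],0.7,0],[[-0.35,0.86,0],0.7,0],[[-0.35,0.86,0],0.7,0],[[-0.35,0.86,0],0.7,0],[[0,0,0],0,0]]}}

```text
t: 19.73
eef_pos: [370.4, 268.0, 434.8]
tcp_rot: [-3.141, 0.001, 0.0]
ft_force: [0.1, -0.1, 0.1]
opening: 0.498
grip_force: 0.0
```

Run:
```python
from h import *
p=look((('stylus_grip',186),('stand_notch',110)),'w5.png');print(np.array(env.state()['joints']))
```

```text
19.7833 [370.99 266.7  434.74] [ 3.14  0.   -0.  ]
stylus_grip 0.69 [293.2 177.1] [394.1 288.1 186. ]
stand_notch 0.59 [306.9 147.7] [409.34 278.98 110.  ]
stand_notch 0.28 [282.9   1.3] [546.18 300.39 110.  ]
[ 0.47  0.22  1.91 -0.    1.02  2.05]
```

View pics/w5.png

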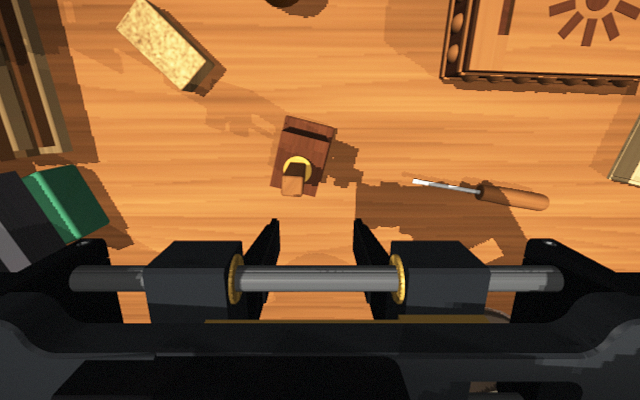

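Run:
```python
import cv2
a=cv2.imread('pics/w5.png')[105:215,250:370];cv2.imwrite('pics/c5.png',cv2.resize(a,None,fx=5,fy=5,interpolation=0))
```

```text
(no output)
```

View pics/c5.png

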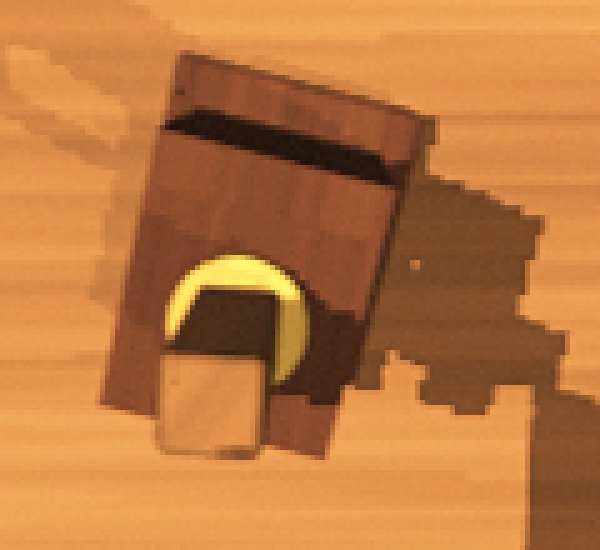

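Run:
```python
from h import *
np.set_printoptions(precision=1,suppress=True)
p=read_camera('wrist');print(env.state()['eef_pos'])
print(atz(p,(292.4,185.8),186),atz(p,(297.3,170.2),116))
f=[atz(p,(250+a/5,105+b/5),110)[:2] for a,b in((100,405),(325,460),(180,52),(435,118))]
print(f,f[1]-f[0],f[2]-f[0])
```

```text
[371.8 264.8 435. ]
[388.1 285.8 186. ] [387.5 286.1 116. ]
[array([368.7, 317.2]), array([355.6, 267.3]), array([444.2, 296.9]), array([430.5, 243.7])] [-13.  -49.9] [ 75.6 -20.4]
```

Emit:
{"fn": "move_arm", "kwargs": {"commands": [[[0.25,0.38,0],-0.3,0.2],[[0.25,0.38,0],-0.3,0.2],[[0,0,0],0,0.2],[[0,0,-0.7],0,0.2],[[0,0,-1],0,0.2],[[0,0,-1],0,0.2],[[0,0,-0.7],0,0.2],[[0,0,-0.35],0,0.2],[[0,0,0],0,0.2],[[0,0,0],0,0.2],[[0,0,0],0,0.2]]}}

```text
t: 20.85
eef_pos: [386.7, 287.6, 323.7]
tcp_rot: [-3.141, -0.001, -0.054]
ft_force: [0.2, 0.5, -0.4]
opening: 0.603
grip_force: 0.0
```

Emit:
{"fn": "move_arm", "kwargs": {"commands": [[[0,0,0],0,-1],[[0,0,0],0,-1],[[0,0,0],0,-1],[[0,0,0],0,-1],[[0,0,0],0,-1],[[0,0,0],0,-1],[[0,0,0],0,-1],[[0,0,0],0,-1],[[0,0,0],0,-1]]}}

```text
t: 21.6
eef_pos: [386.3, 288.1, 322.8]
tcp_rot: [3.141, 0.0, -0.053]
ft_force: [-0.7, 0.2, 0.1]
opening: 0.185
grip_force: 30.0
```

Emit:
{"fn": "move_arm", "kwargs": {"commands": [[[0,0,0.3],0,-1],[[0,0,0.6],0,-1],[[0,0,0.7],0,-1],[[0,0,0.7],0,-1],[[0,0,0.7],0,-1],[[0,0,0.7],0,-1],[[0.39,-0.79,0],0,-1],[[0.39,-0.79,0],0,-1],[[0.39,-0.79,0],0,-1],[[0.39,-0.79,0],0,-1],[[0.39,-0.79,0],0,-1],[[0.39,-0.79,0],0,-1],[[0.39,-0.79,0],0,-1],[[0.39,-0.79,0],0,-1],[[0.39,-0.79,0],0,-1],[[0.39,-0.79,0],0,-1],[[0.39,-0.79,0],0,-1],[[0.39,-0.79,0],0,-1],[[0.39,-0.79,0],0,-1],[[0,0,0],0,-1]]}}

```text
t: 23.27
eef_pos: [539.8, -23.2, 434.2]
tcp_rot: [3.141, -0.001, -0.056]
ft_force: [-0.7, 1.3, -1.0]
opening: 0.186
grip_force: 30.0
```

Emit:
{"fn": "move_arm", "kwargs": {"commands": [[[0,0,0],0.65,-1],[[0,0,0],0,-1],[[0,0,0],0,-1],[[0,0,0],0,-1]]}}

```text
t: 23.6
eef_pos: [538.2, -19.6, 434.2]
tcp_rot: [3.141, -0.0, -0.002]
ft_force: [0.2, 0.6, -0.8]
opening: 0.188
grip_force: 30.0
```

Run:
```python
from h import *
p=look((('rosette_a_mid',18),('stylus_tip',135)),'w6.png')
import pickle;pickle.dump({k:v for k,v in p.items()},open('p6.pkl','wb'))
q=read_camera('side');save(q,'side6.png');print([ (np.array(r['at']),r['confidence']) for r in search_frame('rosette_a_mid',q)])
a=cv2.imread('pics/w6.png')[40:300,160:460];cv2.imwrite('pics/c6.png',cv2.resize(a,(690,598),interpolation=2))
```

```text
23.65 [538.27 -19.59 434.13] [ 3.14 -0.   -0.  ]
rosette_a_mid 0.79 [475.3 255.1] [ 401.06 -264.78   18.  ]
rosette_a_mid 0.51 [100.4  18.8] [726.34 248.35  18.  ]
stylus_tip 0.61 [312.  240.4] [481.45 -14.02 135.  ]
[(array([376. , 149.6]), 0.6)]
```

View pics/c6.png

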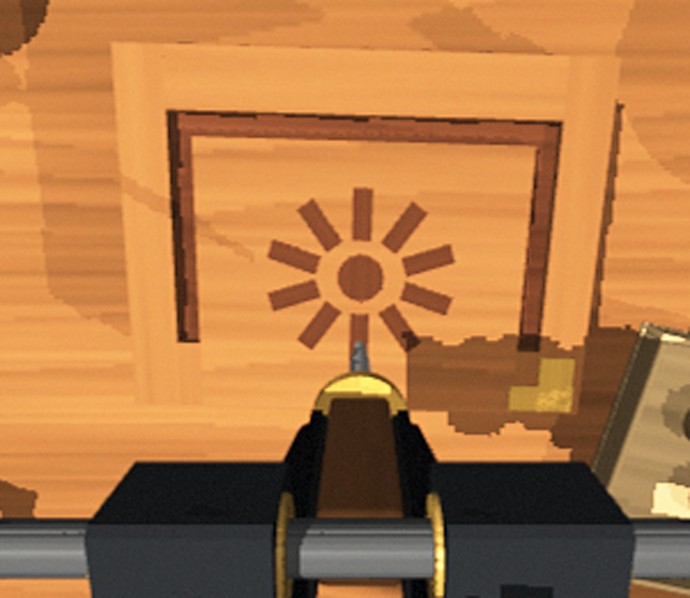

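Run:
```python
from h import *
import pickle
np.set_printoptions(precision=1,suppress=True)
p=pickle.load(open('p6.pkl','rb'));f=lambda a,b:(160+a/2.3,40+b/2.3)
px=[(167,110),(561,123),(192,137),(537,147),(178,342),(200,342),(519,350),(542,350)]
M=np.array([(61,96),(61,-96),(49,84),(49,-84),(-55,96),(-55,84),(-55,-84),(-55,-96)],float)
W=np.array([atz(p,f(*q),80)[:2] for q in px])
# p6 mapping check; rigid 2D fit
a,b=M-M.mean(0),W-W.mean(0)
th=np.arctan2((a[:,0]*b[:,1]-a[:,1]*b[:,0]).sum(),(a*b).sum());R=np.array([[np.cos(th),-np.sin(th)],[np.sin(th),np.cos(th)]])
t=W.mean(0)-R@M.mean(0);print(th,t);print(W-(M@R.T+t),np.sqrt((b**2).sum()/(a**2).sum()))
for q in((-45,-90),(55,-90),(55,90),(-45,90)): print(q,R@q+t)
print(atz(p,f(358,341),136),atz(p,f(362,405),227))
```

```text
-0.027098414822998906 [576.8 -20.3]
[[ 0.1 -0.1]
 [-1.   1.1]
 [-0.   0.4]
 [-0.5 -0.4]
 [ 0.2  0.4]
 [ 0.5  0.7]
 [ 0.2 -1. ]
 [ 0.5 -1.2]] 1.0010602123806696
(-45, -90) [ 529.4 -109. ]
(55, -90) [ 629.3 -111.8]
(55, 90) [634.2  68.2]
(-45, 90) [534.2  70.9]
[539.7 -18.1 136. ] [543.4 -19.4 227. ]
```

Emit:
{"fn": "move_arm", "kwargs": {"commands": [[[-0.07,-0.6,0],0,-1],[[-0.07,-0.6,0],0,-1],[[-0.07,-0.6,0],0,-1],[[-0.07,-0.6,0],0,-1],[[-0.07,-0.62,0],0,-1],[[0,0,-0.5],0,-1],[[0,0,-0.5],0,-1],[[0,0,-0.5],0,-1],[[0,0,0],0,-1],[[0,0,0],0,-1],[[0,0,0],0,-1]]}}

```text
t: 24.77
eef_pos: [528.2, -110.6, 389.6]
tcp_rot: [3.141, -0.001, -0.001]
ft_force: [0.9, -0.2, -0.6]
opening: 0.187
grip_force: 30.0
```

Run:
```python
from h import *
import pickle
np.set_printoptions(precision=1,suppress=True)
s=env.state();print(s['t'],np.array(s['eef_pos']),np.array(s['ft_force']))
out=[]
for n in('wrist','side','scene'):
    p=read_camera(n);pickle.dump(p,open(f'p7{n}.pkl','wb'))
    c=proj(p,(529.4,-109,85));x,y=(int(v) for v in c);x=min(max(x,45),595);y=min(max(y,45),355)
    print(n,c,(x-45,y-45))
    im=p['image'][y-45:y+45,x-45:x+45,::-1];out.append(cv2.resize(im,(266,266),interpolation=0))
cv2.imwrite('pics/c7.png',cv2.hconcat(out))
```

```text
24.7667 [ 528.2 -110.6  389.6] [ 0.9 -0.2 -0.6]
wrist [315.5 187.1] (270, 142)
side [335.5 166.8] (290, 121)
scene [273.7 195.7] (228, 150)
```

View pics/c7.png

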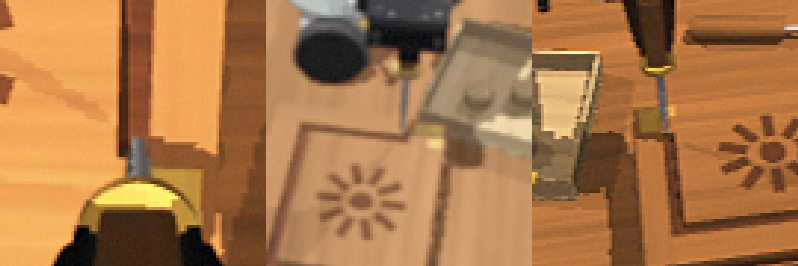

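Run:
```python
from h import *
import pickle
np.set_printoptions(precision=1,suppress=True)
P={n:pickle.load(open(f'p7{n}.pkl','rb')) for n in('wrist','side','scene')}
k=266/90
w=(270+138/k,142+139/k);d=(290+138/k,121+129/k);s=(228+133/k,150+133/k)
print(atz(P['wrist'],w,91.8),atz(P['side'],d,91.8),atz(P['scene'],s,91.8),tri(P['side'],d,P['scene'],s),tri(P['wrist'],w,P['scene'],s))
# groove end in views
print('end wrist',atz(P['wrist'],(270+137/k,142+155/k),80))
for n in P: print(n,proj(P[n],(529.4,-109,80)),proj(P[n],(519.4,-108.8,80)),proj(P[n],(629.3,-111.8,80)))
# groove corner +x-y in side/scene crop
print(atz(P['scene'],(228+145/k,150+230/k),76),atz(P['side'],(290+35/k,121+128/k),76))
```

```text
[ 529.1 -110.2   91.8] [ 526.3 -112.    91.8] [ 532.8 -110.6   91.8] (array([ 527.8, -111.9,   89.1]), np.float64(4.80079664673117)) (array([ 527.5, -110.4,   85.8]), np.float64(0.283301579449671))
end wrist [ 520.  -109.9   80. ]
wrist [315.5 185.9] [315.3 195. ] [318.3  85.1]
side [335.4 167.9] [338.6 168.3] [303.4 163.6]
scene [273.8 196.9] [273.5 194.1] [277.1 226.7]
[ 629.7 -112.2   76. ] [ 634.1 -111.9   76. ]
```

Emit:
{"fn": "move_arm", "kwargs": {"commands": [[[0.03,0.045,0],0,-1],[[0,0,-0.06],0,-1],[[0,0,-0.07],0,-1],[[0,0,-0.07],0,-1],[[0,0,-0.07],0,-1],[[0,0,-0.07],0,-1],[[0,0,-0.07],0,-1],[[0,0,-0.06],0,-1],[[0,0,-0.05],0,-1],[[0,0,0],0,-1],[[0,0,0],0,-1],[[0,0,0],0,-1]]}}

```text
t: 25.92
eef_pos: [528.9, -109.3, 373.3]
tcp_rot: [3.141, -0.0, -0.001]
ft_force: [-1.3, -0.2, -1.2]
opening: 0.191
grip_force: 30.0
```

Emit:
{"fn": "move_arm", "kwargs": {"commands": [[[0.083,-0.0023,0],0,-1],[[0.083,-0.0023,0],0,-1],[[0.083,-0.0023,0],0,-1],[[0.083,-0.0023,0],0,-1],[[0.083,-0.0023,0],0,-1],[[0.083,-0.0023,0],0,-1],[[0.083,-0.0023,0],0,-1],[[0.083,-0.0023,0],0,-1],[[0.083,-0.0023,0],0,-1],[[0.083,-0.0023,0],0,-1],[[0.083,-0.0023,0],0,-1],[[0.083,-0.0023,0],0,-1],[[0.083,-0.0023,0],0,-1],[[0.083,-0.0023,0],0,-1],[[0.083,-0.0023,0],0,-1],[[0.083,-0.0023,0],0,-1],[[0.083,-0.0023,0],0,-1],[[0.083,-0.0023,0],0,-1],[[0.083,-0.0023,0],0,-1],[[0.083,-0.0023,0],0,-1]]}}

```text
t: 27.58
eef_pos: [578.9, -110.7, 373.3]
tcp_rot: [3.141, -0.0, -0.001]
ft_force: [-0.2, -0.4, -0.8]
opening: 0.189
grip_force: 30.0
```

Emit:
{"fn": "move_arm", "kwargs": {"commands": [[[0.083,-0.0023,0],0,-1],[[0.083,-0.0023,0],0,-1],[[0.083,-0.0023,0],0,-1],[[0.083,-0.0023,0],0,-1],[[0.083,-0.0023,0],0,-1],[[0.083,-0.0023,0],0,-1],[[0.083,-0.0023,0],0,-1],[[0.083,-0.0023,0],0,-1],[[0.083,-0.0023,0],0,-1],[[0.083,-0.0023,0],0,-1],[[0.083,-0.0023,0],0,-1],[[0.083,-0.0023,0],0,-1],[[0.083,-0.0023,0],0,-1],[[0.083,-0.0023,0],0,-1],[[0.083,-0.0023,0],0,-1],[[0.083,-0.0023,0],0,-1],[[0.083,-0.0023,0],0,-1],[[0.083,-0.0023,0],0,-1],[[0.083,-0.0023,0],0,-1],[[0.083,-0.0023,0],0,-1]]}}

```text
t: 29.25
eef_pos: [628.7, -112.1, 373.3]
tcp_rot: [3.142, 0.0, -0.001]
ft_force: [0.2, -0.2, -1.2]
opening: 0.186
grip_force: 30.0
```

Run:
```python
from h import *
np.set_printoptions(precision=1,suppress=True)
s=env.state();print(np.array(s['eef_pos']),np.array(s['ft_force']))
p=read_camera('wrist');c=proj(p,(629.3,-111.8,80));x,y=map(int,c);print(c)
a=cv2.resize(np.ascontiguousarray(p['image'][y-45:y+45,x-45:x+45,::-1]),(360,360),interpolation=0)
q=read_camera('scene');c=proj(q,(629.3,-111.8,80));x,y=map(int,c);print(c)
b=cv2.resize(np.ascontiguousarray(q['image'][y-45:y+45,x-45:x+45,::-1]),(360,360),interpolation=0)
cv2.imwrite('pics/c8.png',cv2.hconcat([a,b]))
```

```text
[ 628.7 -112.1  373.3] [ 0.2 -0.2 -1.2]
[316.9 190.3]
[277.1 226.7]
```

View pics/c8.png

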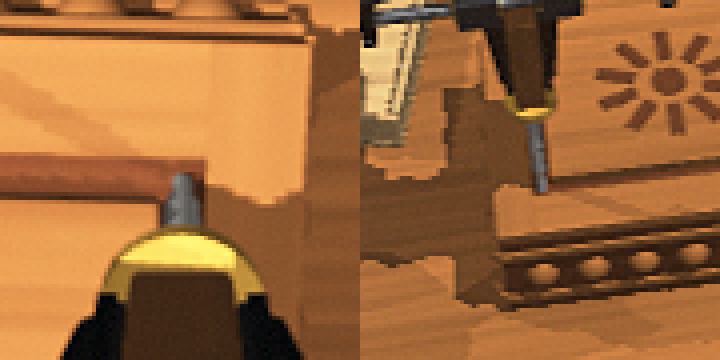

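Emit:
{"fn": "move_arm", "kwargs": {"commands": [[[0.002,0.075,0],0,-1],[[0.002,0.075,0],0,-1],[[0.002,0.075,0],0,-1],[[0.002,0.075,0],0,-1],[[0.002,0.075,0],0,-1],[[0.002,0.075,0],0,-1],[[0.002,0.075,0],0,-1],[[0.002,0.075,0],0,-1],[[0.002,0.075,0],0,-1],[[0.002,0.075,0],0,-1],[[0.002,0.075,0],0,-1],[[0.002,0.075,0],0,-1],[[0.002,0.075,0],0,-1],[[0.002,0.075,0],0,-1],[[0.002,0.075,0],0,-1],[[0.002,0.075,0],0,-1],[[0.002,0.075,0],0,-1],[[0.002,0.075,0],0,-1],[[0.002,0.075,0],0,-1],[[0.002,0.075,0],0,-1]]}}

```text
t: 31.02
eef_pos: [629.7, -66.8, 373.3]
tcp_rot: [3.142, 0.0, -0.001]
ft_force: [-0.0, -1.0, -1.0]
opening: 0.189
grip_force: 30.0
```

Emit:
{"fn": "move_arm", "kwargs": {"commands": [[[0.002,0.075,0],0,-1],[[0.002,0.075,0],0,-1],[[0.002,0.075,0],0,-1],[[0.002,0.075,0],0,-1],[[0.002,0.075,0],0,-1],[[0.002,0.075,0],0,-1],[[0.002,0.075,0],0,-1],[[0.002,0.075,0],0,-1],[[0.002,0.075,0],0,-1],[[0.002,0.075,0],0,-1],[[0.002,0.075,0],0,-1],[[0.002,0.075,0],0,-1],[[0.002,0.075,0],0,-1],[[0.002,0.075,0],0,-1],[[0.002,0.075,0],0,-1],[[0.002,0.075,0],0,-1],[[0.002,0.075,0],0,-1],[[0.002,0.075,0],0,-1],[[0.002,0.075,0],0,-1],[[0.002,0.075,0],0,-1]]}}

```text
t: 32.68
eef_pos: [630.9, -21.8, 373.3]
tcp_rot: [3.142, -0.0, -0.001]
ft_force: [0.2, -0.1, -1.6]
opening: 0.189
grip_force: 30.0
```

Emit:
{"fn": "move_arm", "kwargs": {"commands": [[[0.002,0.075,0],0,-1],[[0.002,0.075,0],0,-1],[[0.002,0.075,0],0,-1],[[0.002,0.075,0],0,-1],[[0.002,0.075,0],0,-1],[[0.002,0.075,0],0,-1],[[0.002,0.075,0],0,-1],[[0.002,0.075,0],0,-1],[[0.002,0.075,0],0,-1],[[0.002,0.075,0],0,-1],[[0.002,0.075,0],0,-1],[[0.002,0.075,0],0,-1],[[0.002,0.075,0],0,-1],[[0.002,0.075,0],0,-1],[[0.002,0.075,0],0,-1],[[0.002,0.075,0],0,-1],[[0.002,0.075,0],0,-1],[[0.002,0.075,0],0,-1],[[0.002,0.075,0],0,-1],[[0.002,0.075,0],0,-1]]}}

```text
t: 34.35
eef_pos: [632.1, 23.2, 373.2]
tcp_rot: [3.141, 0.0, -0.001]
ft_force: [-0.8, 0.3, -1.3]
opening: 0.188
grip_force: 30.0
```

Emit:
{"fn": "move_arm", "kwargs": {"commands": [[[0.002,0.075,0],0,-1],[[0.002,0.075,0],0,-1],[[0.002,0.075,0],0,-1],[[0.002,0.075,0],0,-1],[[0.002,0.075,0],0,-1],[[0.002,0.075,0],0,-1],[[0.002,0.075,0],0,-1],[[0.002,0.075,0],0,-1],[[0.002,0.075,0],0,-1],[[0.002,0.075,0],0,-1],[[0.002,0.075,0],0,-1],[[0.002,0.075,0],0,-1],[[0.002,0.075,0],0,-1],[[0.002,0.075,0],0,-1],[[0.002,0.075,0],0,-1],[[0.002,0.075,0],0,-1],[[0.002,0.075,0],0,-1],[[0.002,0.075,0],0,-1],[[0.002,0.075,0],0,-1],[[0.002,0.075,0],0,-1]]}}

```text
t: 36.02
eef_pos: [633.3, 68.2, 373.2]
tcp_rot: [3.142, 0.0, -0.001]
ft_force: [0.2, 0.2, -0.8]
opening: 0.186
grip_force: 30.0
```

Run:
```python
from h import *
np.set_printoptions(precision=1,suppress=True)
s=env.state();print(np.array(s['eef_pos']),np.array(s['ft_force']))
p=read_camera('wrist');c=proj(p,(634.2,68.2,80));x,y=map(int,c);print(c)
a=cv2.resize(np.ascontiguousarray(p['image'][y-45:y+45,x-45:x+45,::-1]),(360,360),interpolation=0)
q=read_camera('side');c=proj(q,(634.2,68.2,80));x,y=map(int,c);print(c)
b=cv2.resize(np.ascontiguousarray(q['image'][y-45:y+45,x-45:x+45,::-1]),(360,360),interpolation=0)
cv2.imwrite('pics/c9.png',cv2.hconcat([a,b]))
```

```text
[633.3  68.2 373.2] [ 0.2  0.2 -0.8]
[317.1 190. ]
[291.4 210. ]
```

View pics/c9.png

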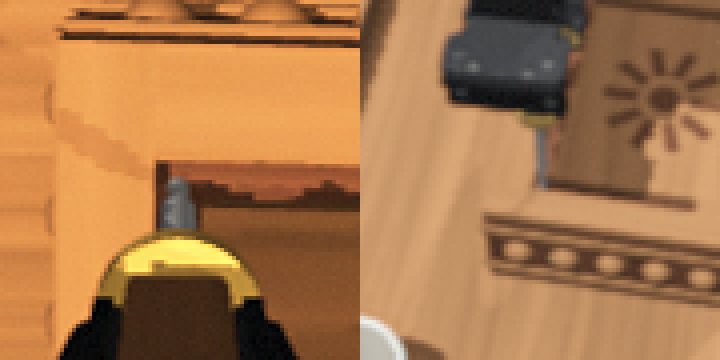

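Emit:
{"fn": "move_arm", "kwargs": {"commands": [[[-0.083,0.0023,0],0,-1],[[-0.083,0.0023,0],0,-1],[[-0.083,0.0023,0],0,-1],[[-0.083,0.0023,0],0,-1],[[-0.083,0.0023,0],0,-1],[[-0.083,0.0023,0],0,-1],[[-0.083,0.0023,0],0,-1],[[-0.083,0.0023,0],0,-1],[[-0.083,0.0023,0],0,-1],[[-0.083,0.0023,0],0,-1],[[-0.083,0.0023,0],0,-1],[[-0.083,0.0023,0],0,-1],[[-0.083,0.0023,0],0,-1],[[-0.083,0.0023,0],0,-1],[[-0.083,0.0023,0],0,-1],[[-0.083,0.0023,0],0,-1],[[-0.083,0.0023,0],0,-1],[[-0.083,0.0023,0],0,-1],[[-0.083,0.0023,0],0,-1],[[-0.083,0.0023,0],0,-1]]}}

```text
t: 37.78
eef_pos: [583.2, 69.3, 373.3]
tcp_rot: [3.142, -0.0, -0.001]
ft_force: [0.4, -0.4, -0.9]
opening: 0.192
grip_force: 30.0
```

Emit:
{"fn": "move_arm", "kwargs": {"commands": [[[-0.083,0.0023,0],0,-1],[[-0.083,0.0023,0],0,-1],[[-0.083,0.0023,0],0,-1],[[-0.083,0.0023,0],0,-1],[[-0.083,0.0023,0],0,-1],[[-0.083,0.0023,0],0,-1],[[-0.083,0.0023,0],0,-1],[[-0.083,0.0023,0],0,-1],[[-0.083,0.0023,0],0,-1],[[-0.083,0.0023,0],0,-1],[[-0.083,0.0023,0],0,-1],[[-0.083,0.0023,0],0,-1],[[-0.083,0.0023,0],0,-1],[[-0.083,0.0023,0],0,-1],[[-0.083,0.0023,0],0,-1],[[-0.083,0.0023,0],0,-1],[[-0.083,0.0023,0],0,-1],[[-0.083,0.0023,0],0,-1],[[-0.083,0.0023,0],0,-1],[[0,0,0],0,-1]]}}

```text
t: 39.45
eef_pos: [535.7, 70.7, 373.3]
tcp_rot: [3.142, 0.0, -0.001]
ft_force: [0.7, 0.3, -0.5]
opening: 0.19
grip_force: 30.0
```

Emit:
{"fn": "move_arm", "kwargs": {"commands": [[[0,0,0],0,-1],[[0,0,0],0,-1],[[0,0,0],0,-1]]}}

```text
t: 39.7
eef_pos: [536.3, 70.6, 373.3]
tcp_rot: [3.142, -0.0, -0.001]
ft_force: [-0.0, 0.2, -1.3]
opening: 0.189
grip_force: 30.0
```

Emit:
{"fn": "move_arm", "kwargs": {"commands": [[[-0.08,0,0],0,-1],[[0,0,0],0,-1],[[0,0,0],0,-1],[[0,0,0.07],0,-1],[[0,0,0.07],0,-1],[[0,0,0.07],0,-1],[[0,0,0.07],0,-1],[[0,0,0.07],0,-1],[[0,0,0.07],0,-1],[[0,0,0.1],0,-1],[[0,0,0.4],0,-1],[[0,0,0.5],0,-1],[[0,0,0.5],0,-1],[[0,0,0.4],0,-1],[[0,0,0],0,-1]]}}

```text
t: 40.95
eef_pos: [533.8, 70.7, 445.2]
tcp_rot: [3.142, -0.004, -0.001]
ft_force: [0.1, 0.6, -0.5]
opening: 0.187
grip_force: 30.0
```

Emit:
{"fn": "move_arm", "kwargs": {"commands": [[[-0.35,0.52,0],0,-1],[[-0.35,0.52,0],0,-1],[[-0.35,0.52,0],0,-1],[[-0.35,0.52,0],0,-1],[[-0.35,0.52,0],0,-1],[[-0.35,0.52,0],0,-1],[[-0.35,0.52,0],0,-1],[[-0.35,0.52,0],0,-1],[[-0.35,0.52,0],0,-1],[[-0.35,0.52,0],0,-1],[[-0.35,0.52,0],0,-1],[[-0.35,0.52,0],0,-1],[[-0.35,0.52,0],-0.3,-1],[[-0.35,0.48,0],-0.35,-1],[[0,0,0],0,-1],[[0,0,0],0,-1],[[0,0,0],0,-1]]}}

```text
t: 42.37
eef_pos: [387.0, 287.6, 442.5]
tcp_rot: [3.141, 0.0, -0.053]
ft_force: [-0.9, 0.9, -1.2]
opening: 0.189
grip_force: 30.0
```

Emit:
{"fn": "move_arm", "kwargs": {"commands": [[[-0.02,0.01,-0.4],0,-1],[[0,0,-0.4],0,-1],[[0,0,-0.4],0,-1],[[0,0,-0.4],0,-1],[[0,0,-0.4],0,-1],[[0,0,-0.4],0,-1],[[0,0,-0.4],0,-1],[[0,0,-0.4],0,-1],[[0,0,-0.3],0,-1],[[0,0,-0.25],0,-1],[[0,0,-0.15],0,-1],[[0,0,0],0,-1],[[0,0,0],0,-1]]}}

```text
t: 43.45
eef_pos: [386.3, 288.1, 326.0]
tcp_rot: [3.142, -0.0, -0.054]
ft_force: [-0.7, 0.2, -1.0]
opening: 0.189
grip_force: 30.0
```

Unobstructed. Lower the last millimetres, release, rise.

Emit:
{"fn": "move_arm", "kwargs": {"commands": [[[0,0,-0.06],0,-1],[[0,0,-0.05],0,-1],[[0,0,0],0,-1],[[0,0,0],0,-0.4],[[0,0,0],0,-0.2],[[0,0,0],0,0],[[0,0,0],0,0.2],[[0,0,0],0,0.2],[[0,0,0.5],0,0.2],[[0,0,1],0,0.2],[[0,0,1],0,0.2],[[0,0,1],0,0.2],[[0,0,0.5],0,0.2],[[0,0,0],0,0.2],[[0,0,0],0,0.2]]}}

```text
t: 44.7
eef_pos: [385.9, 288.0, 442.7]
tcp_rot: [-3.141, -0.001, -0.053]
ft_force: [0.3, 0.1, -0.5]
opening: 0.6
grip_force: 0.0
```

Run:
```python
from h import *
np.set_printoptions(precision=1,suppress=True)
s=env.state();print(s['t'],np.array(s['eef_pos']))
p=read_camera('wrist');q=read_camera('side')
for n,z in(('stylus_grip',186),):
  for c in(p,q): print([(r['confidence'],np.array(r['at'])) for r in search_frame(n,c)[:2]])
print([(r['confidence'],atz(q,r['at'],18)) for r in search_frame('rosette_a_mid',q)[:4]])
a=cv2.resize(np.ascontiguousarray(p['image'][100:220,250:370,::-1]),(390,390),interpolation=0)
b=cv2.resize(np.ascontiguousarray(q['image'][250:370,320:440,::-1]),(390,390),interpolation=0)
cv2.imwrite('pics/c10.png',cv2.hconcat([a,b]))
```

```text
44.7 [385.9 288.  442.7]
[(0.59, array([317.7, 190.1])), (0.3, array([630.9, 156.5]))]
[(0.5, array([379.5, 288.5]))]
[]
```

View pics/c10.png

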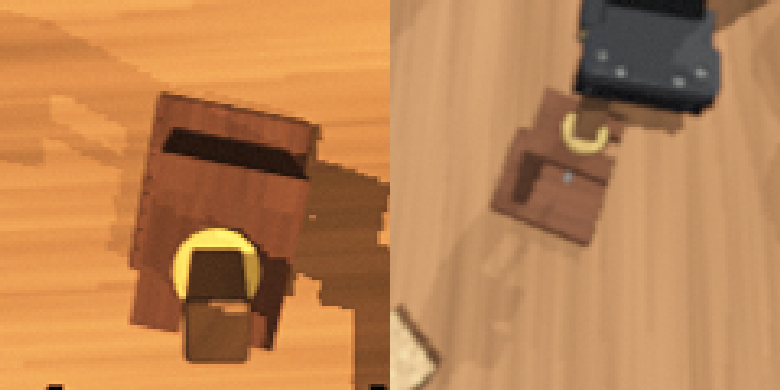

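Emit:
{"fn": "move_arm", "kwargs": {"commands": [[[0.36,-0.93,0],-0.67,0.2],[[0.36,-0.93,0],-0.67,0.2],[[0.36,-0.93,0],-0.67,0.2],[[0.36,-0.93,0],-0.67,0.2],[[0.36,-0.93,0],-0.67,0.2],[[0.36,-0.93,0],-0.67,0.2],[[0.36,-0.93,0],-0.67,0.2],[[0.36,-0.93,0],-0.67,0.2],[[0.36,-0.93,0],-0.67,0.2],[[0.36,-0.93,0],-0.67,0.2],[[0.36,-0.93,0],-0.67,0.2],[[0.36,-0.93,0],-0.67,0.2],[[0.36,-0.93,0],-0.67,0.2],[[0.36,-0.93,0],-0.67,0.2],[[0.36,-0.93,0],-0.67,0.2],[[0.36,-0.93,0],-0.67,0.2],[[0.36,-0.93,0],-0.67,0.2],[[0,0,0],-0.67,0.2],[[0,0,0],-0.67,0.2],[[0,0,0],0,0.2]]}}

```text
t: 46.62
eef_pos: [569.9, -186.8, 441.3]
tcp_rot: [3.14, 0.002, -1.075]
ft_force: [-0.3, 0.3, 0.8]
opening: 0.598
grip_force: 0.0
```

Run:
```python
from h import *
look((('rosette_a_mid',18),('damper_handle',140),('tray',20)),'w10.png')
p=read_camera('side')
for t in('rosette_a_mid','bar_a_mid'): print([(r['confidence'],atz(p,r['at'],18)) for r in search_frame(t,p)[:4]])
```

```text
46.6667 [ 569.86 -186.4   441.59] [ 3.14  0.   -1.07]
rosette_a_mid 0.81 [446.2 174.5] [ 396.85 -266.71   18.  ]
damper_handle 0.76 [332.9  58.5] [ 613.71 -301.74  140.  ]
tray 0.66 [439.9 164. ] [ 414.8  -274.93   20.  ]
tray 0.32 [411.1 167.2] [ 448.52 -251.43   20.  ]
[(0.66, array([ 399.2 , -269.61,   18.  ])), (0.56, array([532.7 , 456.72,  18.  ]))]
[(0.61, array([582.15, -31.77,  18.  ]))]
```

View pics/w10.png

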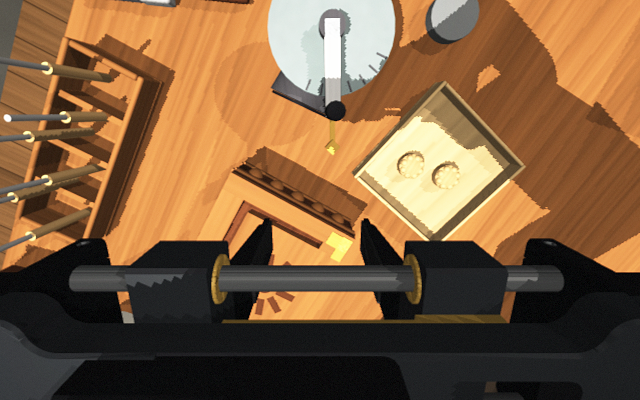

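Emit:
{"fn": "move_arm", "kwargs": {"commands": [[[0.22,-0.83,0],0,0.2],[[0.22,-0.83,0],0,0.2],[[0.22,-0.84,0],0,0.2],[[0,0,0],0,0.2],[[0,0,-0.8],0,0.2],[[0,0,-1],0,0.2],[[0,0,-1],0,0.2],[[0,0,-1],0,0.2],[[0,0,-0.4],0,0.2],[[0,0,0],0,0.2],[[0,0,0],0,-1],[[0,0,0],0,-1],[[0,0,0],0,-1],[[0,0,0],0,-1],[[0,0,0],0,-1],[[0,0,0],0,-1],[[0,0,0],0,-1],[[0,0,0],0,-1],[[0,0,0],0,-1]]}}

```text
t: 48.55
eef_pos: [589.6, -261.2, 316.9]
tcp_rot: [-3.141, -0.0, -1.072]
ft_force: [-1.5, -1.2, 4.2]
opening: 0.185
grip_force: 30.0
```

Emit:
{"fn": "move_arm", "kwargs": {"commands": [[[-0.173,-0.111,0],0.96,-1],[[-0.164,-0.124,0],0.96,-1],[[-0.154,-0.136,0],0.96,-1],[[-0.143,-0.147,0],0.96,-1],[[-0.13,-0.158,0],0.96,-1],[[-0.12,-0.168,0],0.96,-1],[[-0.106,-0.176,0],0.96,-1],[[-0.092,-0.184,0],0.96,-1],[[-0.077,-0.19,0],0.96,-1],[[-0.062,-0.196,0],0.96,-1],[[-0.047,-0.2,0],0.96,-1],[[-0.03,-0.203,0],0.96,-1],[[-0.016,-0.205,0],0.96,-1],[[0,0,0],0,-1],[[0,0,0],0,-1]]}}

```text
t: 49.8
eef_pos: [548.9, -327.9, 317.0]
tcp_rot: [3.141, 0.003, -0.074]
ft_force: [-12.8, -2.8, 9.2]
opening: 0.184
grip_force: 30.0
```

Emit:
{"fn": "move_arm", "kwargs": {"commands": [[[-0.03,-0.07,0],0.3,-1],[[-0.02,-0.07,0],0.3,-1],[[0,0,0],0.3,-1],[[0,0,0],0,-1]]}}

```text
t: 50.13
eef_pos: [548.3, -331.9, 316.9]
tcp_rot: [3.141, 0.0, -0.0]
ft_force: [-4.6, -2.4, 6.2]
opening: 0.184
grip_force: 30.0
```

Emit:
{"fn": "move_arm", "kwargs": {"commands": [[[0,-0.07,0],0,-1],[[0,-0.07,0],0,-1],[[0,0,0],0,-1]]}}

```text
t: 50.38
eef_pos: [548.4, -335.3, 316.9]
tcp_rot: [-3.141, 0.001, -0.001]
ft_force: [-4.7, 3.2, 7.3]
opening: 0.186
grip_force: 30.0
```

Emit:
{"fn": "move_arm", "kwargs": {"commands": [[[0,-0.07,0],0,-1],[[0,-0.07,0],0,-1],[[0,0,0],0,-1]]}}

```text
t: 50.63
eef_pos: [548.3, -339.0, 316.9]
tcp_rot: [-3.139, 0.002, -0.001]
ft_force: [-5.8, 7.3, 8.8]
opening: 0.183
grip_force: 30.0
```

Emit:
{"fn": "move_arm", "kwargs": {"commands": [[[0,-0.07,0],0,-1],[[0,-0.07,0],0,-1],[[0,0,0],0,-1]]}}

```text
t: 50.88
eef_pos: [548.5, -340.5, 316.8]
tcp_rot: [-3.133, 0.004, -0.001]
ft_force: [-4.7, 28.9, 15.3]
opening: 0.183
grip_force: 30.0
```

Emit:
{"fn": "move_arm", "kwargs": {"commands": [[[0,0.04,0],0,-1],[[0,0,0],0,0.1],[[0,0,0],0,0.1],[[0,0,0],0,0.1],[[0,0,0],0,0.1],[[0,0,0.5],0,0.1],[[0,0,1],0,0.1],[[0,0,1],0,0.1],[[-0.5,0.6,1],0,0],[[-0.5,0.6,0.5],0,0],[[-0.5,0.3,0],0,0],[[0,0,0],0,0],[[0,0,0],0,0],[[0,0,0],0,0]]}}

```text
t: 52.05
eef_pos: [504.0, -298.2, 436.3]
tcp_rot: [3.141, -0.0, -0.002]
ft_force: [0.3, 0.0, -0.3]
opening: 0.501
grip_force: 0.0
```

Run:
```python
from h import *
p=look((('rosette_a_mid',18),('damper_handle',140)))
r=cut_out('damper_handle',p)[0]['region'];im=p['image'].astype(int)
ys,xs=np.where((im.sum(2)<150)); k=[(x,y) for x,y in zip(xs,ys) if np.linalg.norm(np.array([x,y])-proj(p,(549,-338,160)))<14]
print(len(k)); c=np.mean(k,0); print('post top',atz(p,c,155)) if k else 0
ys,xs=np.where(r);X=np.array([atz(p,(x,y),113)[:2] for x,y in zip(xs,ys)]);u,s,v=np.linalg.svd(X-X.mean(0));print(X.mean(0),v[0],np.degrees(np.arctan(v[0][1]/v[0][0])))
q=read_camera('side')
for n,z in(('stylus_grip',151),('damper_handle',140),('rosette_a_mid',18)): print(n,[(e['confidence'],atz(q,e['at'],z)) for e in search_frame(n,q)[:3]])
c=proj(q,(549,-338,160)).astype(int);print(c)
ys,xs=np.where(q['image'].astype(int).sum(2)<120);m=(abs(xs-c[0])<14)&(abs(ys-c[1]-3)<14)
print(m.sum(),atz(q,(xs[m].mean(),ys[m].mean()),140))
```

```text
52.1 [ 504.12 -298.31  436.02] [-3.14  0.   -0.  ]
rosette_a_mid 0.6 [298.8 233.3] [ 402.95 -270.79   18.  ]
damper_handle 0.56 [354.   95.1] [ 594.95 -332.38  140.  ]Traceback (most recent call last):
  File "<stdin>", line 3, in <module>
IndexError: list index out of range
```

Run:
```python
from h import *
np.set_printoptions(precision=1,suppress=True)
for n in('side','scene','wrist'):
    q=read_camera(n); c=proj(q,(549,-338,140)).astype(int)
    ys,xs=np.where(q['image'].astype(int).sum(2)<130);m=(abs(xs-c[0])<15)&(abs(ys-c[1])<18)
    print(n,m.sum(),atz(q,(xs[m].mean(),ys[m].mean()),140))
    for t,z in(('stylus_grip',151),('rosette_a_mid',18)): print(t,[(round(e['confidence'],2),atz(q,e['at'],z)) for e in search_frame(t,q)[:3]])
    if n=='wrist':
        print([(round(e['confidence'],2),e['at'],e['region'].sum()) for e in cut_out('damper_handle',q)])
```

```text
side 29 [ 546.3 -349.2  140. ]
stylus_grip [(0.79, array([388. , 289.7, 151. ]))]
rosette_a_mid [(0.54, array([ 402.2, -266.2,   18. ])), (0.16, array([ 602.8, -470.2,   18. ]))]
scene 83 [ 557.1 -336.2  140. ]
stylus_grip [(0.7, array([517.3, 227.7, 151. ])), (0.64, array([382.2, 284.8, 151. ]))]
rosette_a_mid []
wrist 350 [ 549.5 -338.2  140. ]
stylus_grip [(0.57, array([ 488.1, -285.1,  151. ]))]
rosette_a_mid [(0.68, array([ 397.7, -267.3,   18. ]))]
[(0.96, [352.6, 95.5], np.int64(2183)), (0.67, [298.0, 233.6], np.int64(493))]
```

```bash
python3 -c "
from cell import env
print(env.job_done())"
```

```text
the job is handed in; nothing more can be done
None
```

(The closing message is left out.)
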